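# Roll a battery cell onto the test line

## Task

A large battery cell lies by the raised rail of the black test bed. Roll it across the bed by pushing its top sideways with a fingertip, until it rests on the white tape line, lying along the line with its end facing the brass probe pin. Do not pinch or lift the cell, and leave the bottle, the small standing cell and the screwdriver alone.

Things in the scene. Friction and masses are not known exactly. Their poses are not given: they have to be found in the camera images.
- cell_center (a point): Centre of the big battery cell: a cylinder 46 mm in diameter, 80 mm long, about 0.33 kg, steel with a grey sleeve, lying on the bed, centre 23 mm above the bed's top. The point's y axis is the cell's length (small brass button end at +y); its x and z axes turn as the cell rolls. Rolling meets some resistance: it soon stops when no longer pushed and never starts by itself.
- cell: The same big cell; this origin lies on its curved side, half-way along, and turns with it as it rolls: use the centre point instead.
- line (a point): Point on the white tape line, at the height of the bed's top, midway along the place where the cell is to lie. The flat tape (10 mm wide, 0.6 mm thick) runs along this point's y axis, from y = -98 to +72 mm; x points across the tape, away from the rail: the way the cell is to roll, 42 to 80 mm from its start; z is up.
- probe: Fixed probe block on the bed at the line's +y end, 30 x 32 mm, 40 mm high, with a thin brass pin towards the cell. Origin and axes are those of the line point: the block's near face is at y = 72 mm, the pin's tip at y = 60 mm, 23 mm above the bed's top.
- bed: Fixed black test bed, 200 mm (x) x 220 mm (y), 10 mm thick; origin at the centre of its underside, on the bench; axes parallel to the line's. An aluminium rail 10 mm thick, 200 mm long, runs along y at x = -85 mm, its top 30 mm above the bed's top. The cell starts 2 to 8 mm from the rail: too close for a finger in between.
- dispenser: White bottle with a steel cap, 56 mm in diameter, 120 mm high, standing on the bench beyond the probe's side of the bed; origin at the centre of its underside. To be left alone.
- small_cell: Small battery cell, 21 mm in diameter, 70 mm high, standing on the bench beside the bed's -y side; origin at the centre of its underside. To be left alone.
- driver: Screwdriver about 150 mm long lying on the bench beside the bed's -y side, origin about mid-length, on the bench. To be left alone.
Things that resemble listed ones, but are neither listed nor needed, are in the scene too. What is shaped like the cell but orange or purple is not meant.

How it is judged:
By the outcome, as a careful person would: the job done as asked, in the order asked, and still so for the second after the job is handed in, with the robot touching nothing.
It also fails if it takes over 51 s, if anything falls off the work surface, if the arm or the gripper's body presses on something with over 40 N, if the wrist force passes 120 N, or if a joint passes its speed limit or range.

## Robot

A 6-joint arm with a two-finger parallel gripper is mounted at the origin on the work surface. World frame = base frame: x ahead of the robot, y to its left, z up, the work surface at z = 0. Lengths are in m, angles in rad, forces in N, time in s.
With the tool pointing down it reaches from about 0.35 to 0.775 m from the base axis. Payload 7.3 kg.
Tool frame: the origin (TCP) lies at the centre of the arm's flange, where the gripper is bolted on; the fingertips stand 178 mm ahead of it and the grasp point (between the pads) lies robot.pinch_z ahead of it (robot.pinch_z is the distance from the TCP to the grasp point, in m); x points along the fingers, z is the direction in which the jaws open and shut, and the axes are right-handed (so a half turn about x gives the same grasp; the last joint's range is limited). The gripper opens to 92 mm and grips with 3 to 60 N. Pads are 19 mm wide; open, the fingers measure 130 mm over their backs; the gripper's body (75 mm by 190 mm) begins 47 mm behind the grasp point.
Start: joints at [0.998, 0.342, 1.524, -0, 1.275, -0.146], TCP at [0.217, 0.478, 0.405] pointing down, gripper open.
Joint ranges: [-2.53, 2.53], [-0.77, 2.02], [0.04, 2.7], [-1, 4.14], [0.28, 2.66], [-3.11, 3.11]. Speed limits (rad/s): [2.57, 2.57, 3.14, 3.14, 3.14, 3.14].

## Interface

Orientations are given as [roll, pitch, yaw] about the fixed x, y, z axes, in that order (R = Rz(yaw) Ry(pitch) Rx(roll)).
In Python, from cell import robot gives the robot as it stands.
- The arm moves only by the shell command python3 -m jog 'ROWS' [FORCE]. ROWS is JSON, a list of rows, each an object of numbers: "fingers": the closure, from 0 (fully open) to 1 (shut); "x", "y", "z": the shift along the tool's x, y, z in cm; "spin": the turn about the tool's x in degrees. A call has 1 to 5 rows; each row is the pose to reach, as a shift and turn from the pose commanded when the call began, along the tool's axes at that moment; what a row does not reach only later rows make up. A row lasts 1/8 s, in which the tool goes at most 62.5 mm and 10.7 degrees, less where a joint would pass 70% of its speed; a pose out of reach is approached as far as the arm can. A call with a gripper value outside its range is refused whole. The fingers move at their own pace and stop on an object; FORCE is the grip in N (left out, the last holds). Time passes only in rows, so rows that repeat a pose let the fingers close. It gives the time, the measured TCP pose, the force and the opening at its end, in the units of the state.
- robot.observe(): the state, without advancing time (a new reading comes with each control period).
- robot.read_camera(name): name is "side" or "top" or "wrist"; returns a dict with "color" (480x640x3 uint8, red, green, blue), "mtx" (3x3 intrinsics, pixels), "k1" (the pictures are not rectified: a ray, as slopes to the right and down, at radius r is drawn at 1 + k1 r^2 times it, then the intrinsics apply), "view" (4x4, takes a point from world to camera coordinates); the wrist camera has in their place "T_tool_cam" (4x4, takes a point from camera to tool coordinates, whose origin is the TCP and whose axes are the tool frame's). Camera axes: x right, y down, z forward; pixel columns grow to the right and rows downward; lengths in m; the calibration is good to about 2 mm. A picture is of the moment at which its call begins: read the wrist's pose just before it. There is no depth.
- robot.hand_in(): hands the job in, once; it reports no verdict.
Trained networks look in a picture, given as the dict that the camera call returned (one of the last four; its "shot" number tells which), for a name from the list of things; names that differ only in an ending like _2 or _b are one class to them, and where a whole thing is asked for, a point or a joint stands for the part that bears it (a point fixed in the world has none). Each returns a list of dicts, best first, with "conf" (0 to 1); they miss things now and then, are a little off and sometimes report something else, mostly with a low value. They report only what shows in the picture. A call takes as long as a camera call. They do not tell look-alikes from the thing itself.
- robot.look_for(target, picture): "xy" ([column, row] in pixels, amid what is visible of it).
The state is a dict: "time": time; "qpos": joint angles; "qvel": joint speeds; "joint_efforts": joint torques, N m; "tool_pos": TCP position; "tool_rot": TCP orientation; "contact_force": force on the tool from outside, world axes, zero at the start; "torque": the same for the moment, N m; "opening": finger opening in m.
Only numpy, scipy, OpenCV 4.12 (cv2) and the standard library are available. Lean on these libraries where they do the work, as an engineer would, in place of code of your own. Each camera call takes 0.05 s, during which the arm holds its last target. There are 200 camera calls.

## Working session

There is one attempt and no reset: what is moved stays moved. The work goes in short steps, Python scripts to look and compute and a shell command to move; the robot and the scene stay as the last step left them, time stands still between calls to the robot, and variables do not carry over. Pictures are saved under pics/ and viewed, on a budget of 10 in all, crops included, one or two more only if the job needs it, and the job is handed in when it is done.

```bash
mkdir -p pics; cat > h.py <<'E'
import numpy as np, cv2
from cell import robot
from scipy.spatial.transform import Rotation as R
def Ttool():
    s=robot.observe(); T=np.eye(4); T[:3,:3]=R.from_euler('xyz',s['tool_rot']).as_matrix(); T[:3,3]=s['tool_pos']; return T
def shot(n):
    T=Ttool(); p=robot.read_camera(n)
    p['w2c']=np.linalg.inv(T@p['T_tool_cam']) if n=='wrist' else p['view']
    return p
def dist(p): return np.array([p['k1'],0,0,0,0.]) 
def plane(p,uv,z):
    k=p['mtx']; u=(np.array(uv,float)-[k[0,2],k[1,2]])/[k[0,0],k[1,1]]
    s=u.copy()
    for _ in range(30): s=u/(1+p['k1']*(s@s))
    M=np.linalg.inv(p['w2c']); d=M[:3,:3]@[s[0],s[1],1]; o=M[:3,3]
    return o+d*(z-o[2])/d[2]
def proj(p,X):
    c=p['w2c']@np.append(X,1); s=c[:2]/c[2]; s=s*(1+p['k1']*(s@s)); k=p['mtx']
    return np.array([k[0,0]*s[0]+k[0,2],k[1,1]*s[1]+k[1,2]])
def save(p,f,crop=None,sc=1):
    im=p['color'][...,::-1]
    if crop: a,b,c,d=crop; im=im[b:d,a:c]
    cv2.imwrite('pics/'+f,cv2.resize(im,None,fx=sc,fy=sc,interpolation=cv2.INTER_CUBIC))
E
python3 - <<'E'
from h import *
print(robot.observe(), robot.pinch_z)
for n in ['top','side']:
    p=shot(n); save(p,n+'0.png'); print(n,p['k1'],np.linalg.inv(p['w2c'])[:3,3].round(3))
    for t,z in [('cell_center',.033),('line',.01),('probe',.03),('bed',.01),('dispenser',.06),('small_cell',.035),('driver',.01)]:
        for d in robot.look_for(t,p)[:4]: print(t,np.round(d['xy']),round(d['conf'],2),plane(p,d['xy'],z).round(3))
print(robot.observe()['time'])
E
```

```text
{'time': 0.0, 'qpos': array([ 9.97955448e-01,  3.42729781e-01,  1.52502278e+00, -1.69463522e-05,
        1.27538717e+00, -1.46013530e-01]), 'qvel': array([-0.00167986,  0.00112141, -0.00184923,  0.00086852,  0.00186385,
       -0.00029928]), 'joint_efforts': array([-2.17952487e-05, -4.31239700e+01, -2.44218493e+01,  7.19089690e-02,
        5.59267402e-02, -9.50873232e-05]), 'tool_pos': array([0.21725666, 0.47779004, 0.40403907]), 'tool_rot': array([ 3.00605309,  1.56924916, -2.13315829]), 'contact_force': array([-0.25337686,  0.05409925, -0.79525936]), 'torque': array([-0.05365697,  0.04325185,  0.00122529]), 'opening': 0.09157325888080738} 0.1592
top -0.03082499796424473 [0.421 0.053 0.85 ]
cell_center [418. 309.] 0.91 [ 0.35  -0.154  0.033]
cell_center [205. 356.] 0.67 [0.281 0.221 0.033]
cell_center [298. 261.] 0.57 [0.441 0.056 0.033]
line [259. 233.] 0.81 [0.495 0.126 0.01 ]
probe [261. 234.] 0.7 [0.492 0.12  0.03 ]
bed [288. 232.] 0.74 [0.496 0.072 0.01 ]
dispenser [187. 284.] 0.65 [0.407 0.244 0.06 ]
driver [377. 187.] 0.82 [ 0.574 -0.094  0.01 ]
driver [290. 232.] 0.48 [0.495 0.069 0.01 ]
driver [190. 286.] 0.21 [0.403 0.252 0.01 ]
side -0.003992743474595777 [ 0.331 -0.639  0.479]
cell_center [264. 329.] 0.95 [ 0.34  -0.168  0.033]
cell_center [221. 210.] 0.81 [0.272 0.199 0.033]
cell_center [308. 242.] 0.76 [0.435 0.052 0.033]
line [323. 222.] 0.89 [0.485 0.162 0.01 ]
probe [322. 223.] 0.95 [0.474 0.125 0.03 ]
bed [338. 256.] 0.78 [0.49  0.033 0.01 ]
dispenser [285. 191.] 0.6 [0.41 0.22 0.06]
small_cell [364. 286.] 0.75 [ 0.506 -0.093  0.035]
driver [405. 293.] 0.57 [ 0.58  -0.091  0.01 ]
0.8
```

View pics/top0.png

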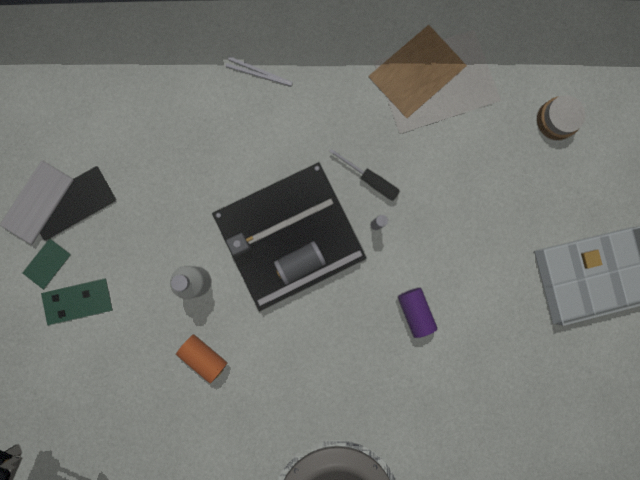

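```bash
python3 -c "
import cv2
a=cv2.imread('pics/top0.png')[140:330,180:430]; cv2.imwrite('pics/top0c.png',cv2.resize(a,None,fx=3.2,fy=3.1,interpolation=2))
a=cv2.imread('pics/side0.png')[150:340,220:470]; cv2.imwrite('pics/side0c.png',cv2.resize(a,None,fx=3.2,fy=3.1,interpolation=2))"
```

```text
(no output)
```

View pics/top0c.png

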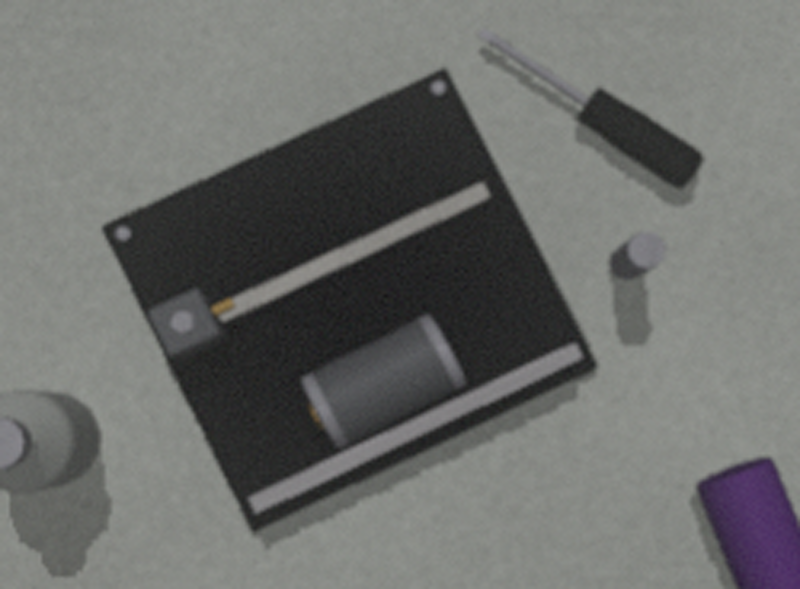

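View pics/side0c.png

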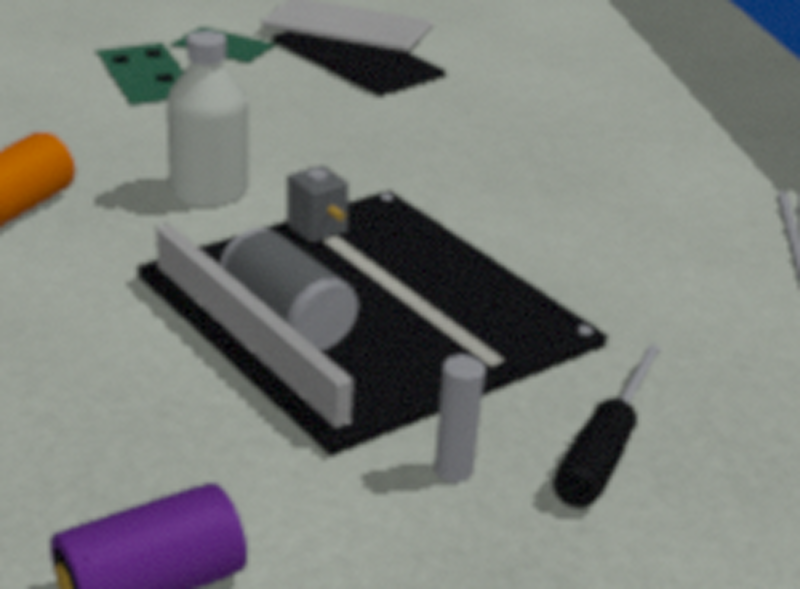

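Pictures so far (3): the top view shows the grey cell on the black bed at (298,261), next to the rail. The orange cylinder at (205,356) and the purple one at (418,309) lie on the bench and are not meant. The grey one fits: it is on the bed by the rail, and its brass button faces the probe, as the enlarged crop confirms. The side crop agrees. Next I fit the bed, line and cell frame.

```bash
cat > meas.py <<'E'
from h import *
p=shot('top'); f=lambda c:(180+c[0]/3.2,140+c[1]/3.1)
W=lambda c,z: plane(p,f(c),z)[:2]
# crop pixels: corners (x,y in bed frame): far-right, far-left(probe side), near-left, near-right
C=np.array([W(c,.01) for c in [(445,70),(105,228),(255,530),(597,367)]])
B=np.array([[.1,-.11],[.1,.11],[-.1,.11],[-.1,-.11]])
b=B-B.mean(0); c=C-C.mean(0); a=np.arctan2((b[:,0]*c[:,1]-b[:,1]*c[:,0]).sum(),(b*c).sum())
Rz=np.array([[np.cos(a),-np.sin(a)],[np.sin(a),np.cos(a)]]); o=C.mean(0)
print('bed',o.round(4),'yaw deg',np.degrees(a).round(2)); print(((C-o)@Rz-B).round(4))
tb=lambda q:((q-o)@Rz).round(4)
print('tape far end',tb(W((488,190),.0106)),'tape near',tb(W((225,313),.0106)))
print('probe top',tb(W((182,322),.05)),'pin',tb(W((215,308),.033)))
print('rail top ends',tb(W((255,505),.04)),tb(W((580,352),.04)))
print('cell net', tb(W(((298-180)*3.2,(261-140)*3.1),.033)))
for n,q in [('edge up-left',(303,378)),('edge up-right',(427,316)),('low-left',(343,446)),('low-right',(465,384))]: print(n,tb(W(q,.033)))
np.savez('fr.npz',o=o,a=a)
E
python3 meas.py
```

```text
bed [0.4881 0.0692] yaw deg 24.42
[[-0.0013  0.0018]
 [-0.0018 -0.0019]
 [ 0.0017 -0.0019]
 [ 0.0013  0.002 ]]
tape far end [ 0.023  -0.0985] tape near [0.0231 0.0685]
probe top [0.0244 0.0889] pin [0.0256 0.0707]
rail top ends [-0.0846  0.0986] [-0.0858 -0.0991]
cell net [-0.0483  0.0068]
edge up-left [-0.0317  0.0445]
edge up-right [-0.03   -0.0327]
low-left [-0.0761  0.0416]
low-right [-0.0742 -0.0344]
```

```bash
cat > go.py <<'E'
import sys
from h import *
# usage: go.py bx by tcpz  -> shift (cm) in tool axes and spin to align tool z with bed y
F=np.load('fr.npz'); o,a=F['o'],float(F['a']); Rz=np.array([[np.cos(a),-np.sin(a)],[np.sin(a),np.cos(a)]])
T=Ttool(); bx,by,z=map(float,sys.argv[1:4]); skew=float(sys.argv[4]) if len(sys.argv)>4 else 0
g=np.append(o+Rz@[bx,by],z); Rt=T[:3,:3]
by_w=np.array([-np.sin(a+np.radians(skew)),np.cos(a+np.radians(skew)),0]); v=Rt.T@by_w
s=np.degrees(np.arctan2(-v[1],v[2])); s=(s+90)%180-90
print('R',Rt.round(3).tolist()); print('bed-frame now',((T[:2,3]-o)@Rz).round(4),'z',T[2,3].round(4))
print('shift cm',(Rt.T@(g-T[:3,3])*100).round(2),'spin',s.round(2),'F',robot.observe()['contact_force'].round(2),'t',robot.observe()['time'],'q',robot.observe()['qpos'].round(2))
E
python3 go.py -0.092 0.0045 0.32
```

```text
R [[0.0, -0.91, 0.414], [0.0, 0.414, 0.91], [-1.0, -0.0, 0.0]]
bed-frame now [-0.0776  0.4841] z 0.4047
shift cm [  8.47 -35.18 -32.63] spin -48.87 F [ 0.39 -0.98 -0.11] t 0.85 q [ 1.    0.34  1.52 -0.    1.28 -0.15]
```

```bash
python3 -m jog '[{"y":-4,"z":-4,"spin":-10,"fingers":1},{"y":-8,"z":-8,"spin":-20,"fingers":1},{"y":-12,"z":-12,"spin":-30,"fingers":1},{"y":-16.5,"z":-15.5,"spin":-40,"fingers":1},{"y":-20.5,"z":-19,"spin":-48.9,"fingers":1}]' 30; python3 go.py -0.092 0.0045 0.32
```

```text
R [[0.0, -0.91, 0.414], [0.0, 0.414, 0.91], [-1.0, -0.0, 0.0]]
bed-frame now [-0.0776  0.4841] z 0.4047
shift cm [  8.47 -35.18 -32.63] spin -48.87 F [ 0.39 -0.98 -0.11] t 0.85 q [ 1.    0.34  1.52 -0.    1.28 -0.15]$[0]: bad value
```

```bash
python3 -m jog '[{"y":-4.0,"z":-4.0,"spin":-10.0,"fingers":1.0},{"y":-8.0,"z":-8.0,"spin":-20.0,"fingers":1.0},{"y":-12.0,"z":-12.0,"spin":-30.0,"fingers":1.0},{"y":-16.5,"z":-15.5,"spin":-40.0,"fingers":1.0},{"y":-20.5,"z":-19.0,"spin":-48.9,"fingers":1.0}]' 30; python3 -m jog --help; python3 -m jog '[{"x":0,"y":-4,"z":-4,"spin":-10,"fingers":0.99}]'
```

```text
time: 0.98
tool_pos: [0.2369, 0.4261, 0.4044]
tool_rot: [-0.094, 1.57, 1.231]
contact_force: [1.0, -0.8, 0.1]
opening: 0.0859$[0]: bad value
invalid input: not JSON, or not a number
```

```bash
python3 -m jog '[{"x":0,"y":-4,"z":-4,"spin":-10,"fingers":0.99},{"x":0,"y":-8,"z":-7,"spin":-20,"fingers":0.99},{"x":0,"y":-12,"z":-10,"spin":-30,"fingers":0.99},{"x":0,"y":-16,"z":-13,"spin":-38,"fingers":0.99},{"x":0,"y":-20,"z":-16,"spin":-38,"fingers":0.99}]' 30; python3 go.py -0.092 0.0045 0.32
```

```text
time: 1.6
tool_pos: [0.3917, 0.2187, 0.405]
tool_rot: [-1.492, 1.57, 0.491]
contact_force: [1.3, 0.6, 0.6]
opening: 0.0366
R [[0.001, -0.916, -0.401], [0.0, -0.401, 0.916], [-1.0, -0.001, 0.0]]
bed-frame now [-0.026   0.1759] z 0.405
shift cm [  8.49   6.38 -17.23] spin -0.75 F [1.32 0.59 0.6 ] t 1.6 q [ 0.34  0.2   1.72  0.    1.22 -1.65]
```

```bash
python3 -m jog '[{"x":0,"y":2,"z":-5,"spin":-0.7,"fingers":0.99},{"x":0,"y":4,"z":-10,"spin":-0.7,"fingers":0.99},{"x":1,"y":6,"z":-14,"spin":-0.7,"fingers":0.99},{"x":5,"y":6.4,"z":-17.2,"spin":-0.7,"fingers":0.99},{"x":8.5,"y":6.4,"z":-17.2,"spin":-0.7,"fingers":0.99}]' 30; python3 -m jog '[{"x":0,"y":0,"z":0,"spin":0,"fingers":0.99},{"x":0,"y":0,"z":0,"spin":0,"fingers":0.99}]'; python3 go.py -0.092 0.0045 0.224
python3 - <<'E'
from h import *
p=shot('wrist'); save(p,'w1.png'); print(robot.look_for('cell_center',p)[:2])
E
```

```text
time: 2.22
tool_pos: [0.4013, 0.035, 0.3191]
tool_rot: [-2.198, 1.569, -0.207]
contact_force: [-0.3, 0.8, 0.2]
opening: 0.0012
time: 2.48
tool_pos: [0.4014, 0.0371, 0.3208]
tool_rot: [-2.006, 1.569, -0.012]
contact_force: [0.3, 0.4, 0.7]
opening: 0.0011
R [[0.002, -0.912, -0.411], [-0.0, -0.411, 0.912], [-1.0, -0.001, -0.001]]
bed-frame now [-0.0922  0.0066] z 0.3208
shift cm [ 9.68 -0.01 -0.2 ] spin -0.14 F [0.26 0.4  0.67] t 2.475 q [-0.1   0.22  1.96  0.    0.96 -2.09]
[{'xy': [313.8, 279.9], 'conf': 0.78}, {'xy': [71.2, 51.5], 'conf': 0.57}]
```

View pics/w1.png

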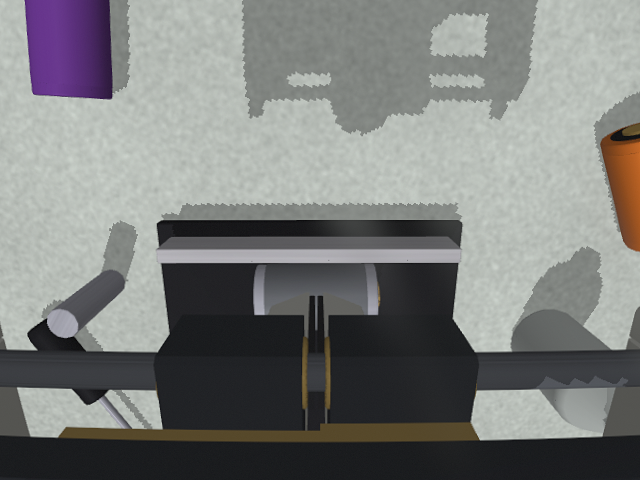

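```bash
python3 - <<'E'
from h import *
F=np.load('fr.npz'); o,a=F['o'],float(F['a']); Rz=np.array([[np.cos(a),-np.sin(a)],[np.sin(a),np.cos(a)]])
p=shot('wrist')
for n,q,z in [('railL',(157,250),.04),('railR',(461,250),.04),('bedL',(158,222),.01),('bedR',(462,222),.01),('cellL',(254,290),.033),('cellR',(379,290),.033),('cellTL',(258,264),.05),('cellTR',(374,264),.05)]: print(n,((plane(p,q,z)[:2]-o)@Rz).round(4))
for x in (-.092,-.0825): print(proj(p,np.append(o+Rz@[x,.0066],.143)))
E
```

```text
railL [-0.0879 -0.0982]
railR [-0.0875  0.1006]
bedL [-0.0992 -0.1071]
bedR [-0.0987  0.1101]
cellL [-0.0566 -0.0369]
cellR [-0.0564  0.0492]
cellTL [-0.0817 -0.0308]
cellTR [-0.0816  0.0425]
[317.49325857 316.97218084]
[317.5204181  337.27004266]
```

```bash
python3 -m jog '[{"x":4,"y":0,"z":-0.2,"spin":0,"fingers":0.99},{"x":7.5,"y":0,"z":-0.2,"spin":0,"fingers":0.99},{"x":9.6,"y":0,"z":-0.2,"spin":0,"fingers":0.99},{"x":9.6,"y":0,"z":-0.2,"spin":0,"fingers":0.99}]'; python3 -m jog '[{"x":0,"y":-0.4,"z":0,"spin":0,"fingers":0.99},{"x":0,"y":-0.8,"z":0,"spin":0,"fingers":0.99},{"x":0,"y":-1.2,"z":0,"spin":0,"fingers":0.99},{"x":0,"y":-1.6,"z":0,"spin":0,"fingers":0.99},{"x":0,"y":-2.0,"z":0,"spin":0,"fingers":0.99}]';  python3 go.py -0.0 0.0045 0.224
python3 - <<'E'
from h import *
p=shot('side'); save(p,'s1.png',(220,180,420,330),4); 
E
```

```text
time: 3.12
tool_pos: [0.4017, 0.0353, 0.2234]
tool_rot: [0.986, 1.569, 2.981]
contact_force: [0.1, 0.1, 0.8]
opening: 0.0013
time: 3.75
tool_pos: [0.4195, 0.043, 0.2251]
tool_rot: [1.721, 1.569, -2.567]
contact_force: [-13.0, -6.2, 33.5]
opening: 0.0008
R [[-0.002, -0.911, -0.411], [-0.001, -0.411, 0.911], [-1.0, 0.002, -0.0]]
bed-frame now [-0.0733  0.0045] z 0.2251
shift cm [ 0.1  -7.33  0.02] spin -0.12 F [-13.    -6.24  33.5 ] t 3.75 q [-0.08  0.42  2.02 -0.    0.7  -2.07]
```

View pics/s1.png

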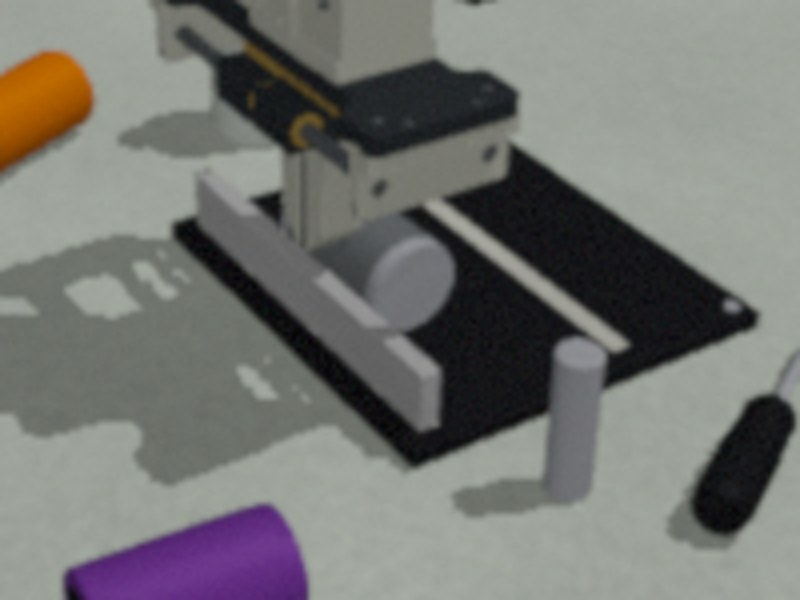

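The side crop shows the closed finger wedged on the cell's rear upper side. The cell's end face is at crop (412,285), and the force is 33 N upward, so it is jamming rather than rolling. I'll lift off and roll it with short strokes of the flat fingertip on the very top.

```bash
python3 -m jog '[{"x":-1.0,"y":-1,"z":0,"spin":0,"fingers":0.99},{"x":-2.0,"y":0,"z":0,"spin":0,"fingers":0.99},{"x":-2.0,"y":0.0,"z":0,"spin":0,"fingers":0.99},{"x":-2.0,"y":0.0,"z":0,"spin":0,"fingers":0.99}]'; cat > loc.py <<'E'
import sys
from h import *
F=np.load('fr.npz'); o,a=F['o'],float(F['a']); Rz=np.array([[np.cos(a),-np.sin(a)],[np.sin(a),np.cos(a)]])
bw=lambda x,y,z: np.append(o+Rz@[x,y],z)
p=shot('side')
if len(sys.argv)>1: save(p,sys.argv[1],(240,190,390,300),5.2)
# end-face rim in the side view: fit disc centre x, axial y of near end by bright-disc segmentation around prediction
from scipy.optimize import minimize
g=cv2.GaussianBlur(p['color'].astype(np.float32).mean(2),(0,0),.7); th=np.linspace(0,2*np.pi,72,endpoint=False)
def samp(x,y,r):
    q=np.array([proj(p,bw(x+r*np.cos(t),y,.033+r*np.sin(t))) for t in th]).astype(np.float32)
    return cv2.remap(g,q[:,0].reshape(1,-1),q[:,1].reshape(1,-1),1)[0]
best=max(((samp(x,y,.021).mean()-samp(x,y,.025).mean(),x,y) for x in np.arange(-.062,.05,.002) for y in np.arange(-.046,-.024,.002)))
c=lambda v:-(samp(v[0],v[1],.021).mean()-samp(v[0],v[1],.025).mean())
m=minimize(c,best[1:],method='Nelder-Mead',options=dict(xatol=1e-4,initial_simplex=[best[1:],(best[1]+.002,best[2]),(best[1],best[2]+.002)]))
print('near end x,y',m.x.round(4),'score',-m.fun, 'px',proj(p,bw(*m.x,.033)).round(1))
E
python3 loc.py s2.png; python3 go.py -0.053 0.0045 0.236
```

```text
time: 4.3
tool_pos: [0.4196, 0.0431, 0.2436]
tool_rot: [0.686, 1.571, 2.679]
contact_force: [-0.2, 0.1, -0.1]
opening: 0.0008
near end x,y [-0.0251 -0.0311] score 30.037818908691406 px [332.4 246.9]
R [[-0.0, -0.912, -0.41], [0.0, -0.41, 0.912], [-1.0, 0.0, 0.0]]
bed-frame now [-0.073   0.0045] z 0.2435
shift cm [ 0.75 -2.    0.  ] spin -0.18 F [ 0.23 -0.35  0.11] t 4.35 q [-0.08  0.38  2.01  0.    0.75 -2.07]
```

View pics/s2.png

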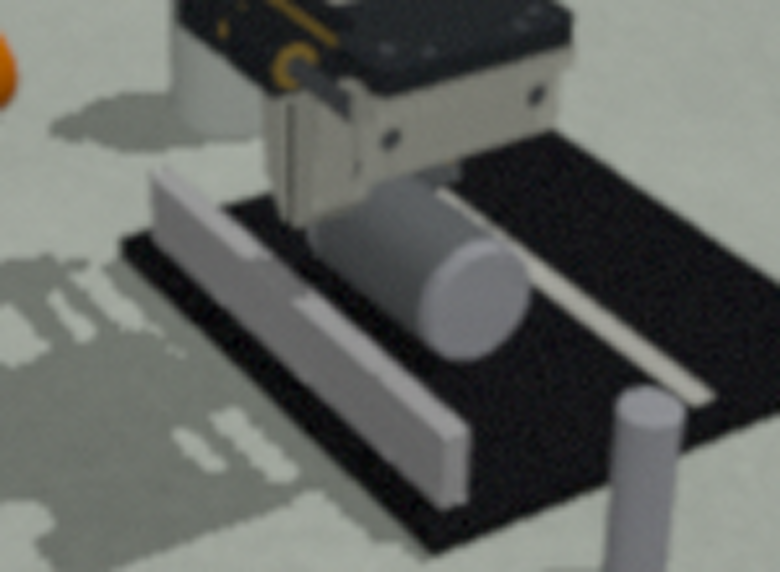

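```bash
python3 - <<'E'
from h import *
F=np.load('fr.npz'); o,a=F['o'],float(F['a']); Rz=np.array([[np.cos(a),-np.sin(a)],[np.sin(a),np.cos(a)]])
bw=lambda x,y,z: np.append(o+Rz@[x,y],z)
p=shot('side')
for q in [(-.0825,.0045,.0655),(-.0635,.0045,.0655),(-.0635,.0045,.13)]: print((proj(p,bw(*q))-[240,190])*5.2)
p=shot('wrist'); 
q=np.array([proj(p,bw(x,y,z)) for x,y,z in [(-.025,-.035,.056),(-.025,.045,.056),(.023,-.098,.01),(.023,.072,.01)]]); print(q.round())
save(p,'w2.png')
E
```

```text
[290.21760823 217.74538244]
[336.42896646 203.09689192]
[337.67853279  38.66820596]
[[234. 400.]
 [403. 399.]
 [151. 417.]
 [427. 416.]]
```

View pics/w2.png

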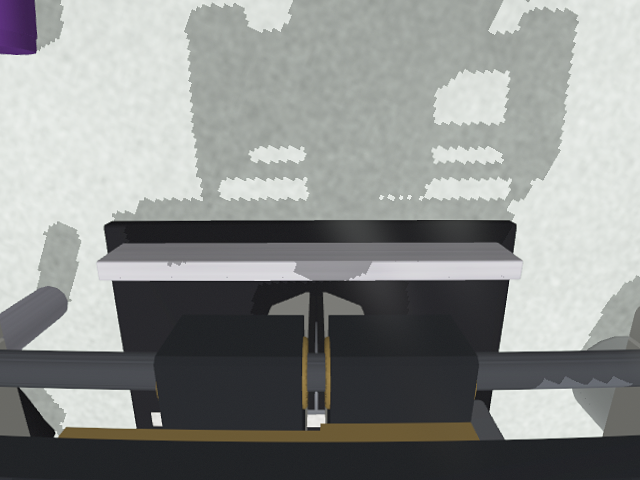

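```bash
python3 -m jog '[{"x":-6,"y":0,"z":0,"spin":0,"fingers":0.99},{"x":-10,"y":0,"z":4,"spin":0,"fingers":0.99},{"x":-11,"y":0,"z":10,"spin":0,"fingers":0.99},{"x":-11,"y":0,"z":16,"spin":0,"fingers":0.99},{"x":-11,"y":0,"z":21,"spin":0,"fingers":0.99}]'; python3 loc.py;python3 - <<'E'
from h import *
p=shot('top'); im=p['color']; a=cv2.resize(im[150:320,200:380,::-1],None,fx=3.3,fy=3.3,interpolation=2)
p=shot('side'); b=cv2.resize(p['color'][190:310,240:390,::-1],None,fx=2.5,fy=2.5,interpolation=2)
cv2.imwrite('pics/t3.png',a)
E
```

```text
time: 5.08
tool_pos: [0.3326, 0.2363, 0.3538]
tool_rot: [-1.309, 1.57, 0.686]
contact_force: [0.5, -0.5, -0.5]
opening: 0.0007
near end x,y [-0.0252 -0.0312] score 29.973541259765625 px [332.3 247. ]
```

View pics/t3.png

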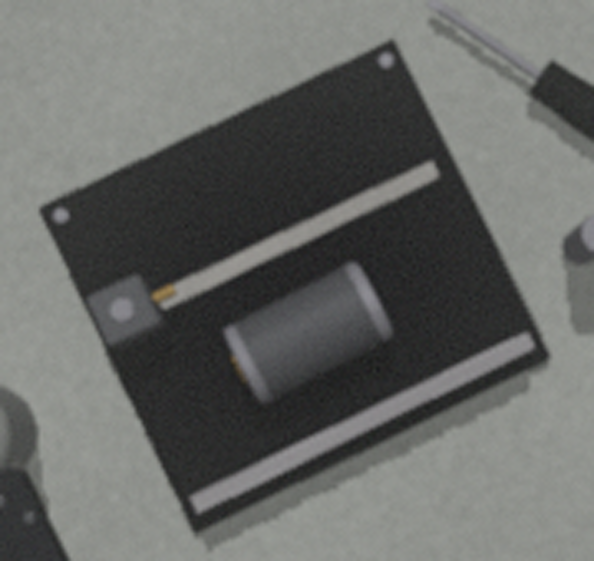

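```bash
cat > tl.py <<'E'
import sys,json
from h import *
F=np.load('fr.npz'); o,a=F['o'],float(F['a']); Rz=np.array([[np.cos(a),-np.sin(a)],[np.sin(a),np.cos(a)]])
p=shot('top')
P=[((plane(p,(200+u/3.3,150+v/3.3),z)[:2]-o)@Rz) for u,v,z in json.loads(sys.argv[1])]
for q in P: print(q.round(4))
P=np.array(P[:4]); print('centre',P.mean(0).round(4),'skew deg',np.degrees(np.arctan2(-(P[0]+P[2]-P[1]-P[3])[0],(P[0]+P[2]-P[1]-P[3])[1])).round(2))
E
python3 tl.py '[[225,327,0.033],[355,262,0.033],[265,403,0.033],[392,335,0.033],[435,170,0.0106],[168,302,0.0106],[195,503,0.04],[533,343,0.04]]'; python3 go.py -.025 .0055 .29
```

```text
[-0.0062  0.0449]
[-0.0053 -0.0331]
[-0.0522  0.0434]
[-0.0494 -0.0337]
[ 0.0231 -0.0971]
[0.0217 0.0679]
[-0.0834  0.0992]
[-0.0866 -0.0992]
centre [-0.0283  0.0054] skew deg 1.35
R [[-0.0, -0.911, -0.413], [-0.0, -0.413, 0.911], [-1.0, 0.0, -0.0]]
bed-frame now [-0.0723  0.2152] z 0.3535
shift cm [  6.35  -4.73 -20.97] spin -0.0 F [ 0.14 -0.32 -0.4 ] t 5.275 q [ 0.43  0.18  1.9  -0.    1.06 -1.57]
```

Picture (top crop): the cell is now midway across, clear of the rail, and near parallel to the tape. Its centre is at bed x ≈ -27 mm, y ≈ 5 mm. The tape is at x = 23 mm, so about 50 mm remain.

```bash
python3 -m jog '[{"x":0,"y":-1,"z":-6,"spin":0,"fingers":0.99},{"x":0,"y":-2.5,"z":-12,"spin":0,"fingers":0.99},{"x":1,"y":-3.9,"z":-17,"spin":0,"fingers":0.99},{"x":5,"y":-3.9,"z":-21,"spin":0,"fingers":0.99},{"x":10.0,"y":-3.9,"z":-21,"spin":0,"fingers":0.99}]'; python3 -m jog '[{"x":1.2,"y":0,"z":0,"spin":0,"fingers":0.99},{"x":1.7,"y":0,"z":0,"spin":0,"fingers":0.99},{"x":1.7,"y":0,"z":0,"spin":0,"fingers":0.99}]'; python3 go.py -.0335 .0054 .2337
```

```text
time: 5.9
tool_pos: [0.4573, 0.0552, 0.2531]
tool_rot: [-2.187, 1.567, -0.199]
contact_force: [0.5, -0.4, -0.4]
opening: 0.0008
time: 6.28
tool_pos: [0.456, 0.0594, 0.2378]
tool_rot: [-2.001, 1.569, -0.007]
contact_force: [-1.0, 0.6, 0.7]
opening: 0.0009
R [[0.002, -0.912, -0.411], [-0.0, -0.411, 0.912], [-1.0, -0.002, -0.001]]
bed-frame now [-0.0333  0.0043] z 0.2378
shift cm [0.41 0.02 0.11] spin -0.15 F [-1.03  0.56  0.66] t 6.275 q [-0.04  0.45  1.91  0.    0.78 -2.03]
```

```bash
python3 -m jog '[{"x":0.15,"y":0,"z":0.1,"spin":0,"fingers":0.99},{"x":0.28,"y":0,"z":0.1,"spin":0,"fingers":0.99},{"x":0.28,"y":0,"z":0.1,"spin":0,"fingers":0.99}]'; python3 go.py -.0335 .0054 .2337
```

```text
time: 6.65
tool_pos: [0.4552, 0.0603, 0.2342]
tool_rot: [-1.958, 1.57, 0.036]
contact_force: [0.4, 0.4, 0.2]
opening: 0.0005
R [[0.001, -0.912, -0.411], [0.0, -0.411, 0.912], [-1.0, -0.001, -0.0]]
bed-frame now [-0.0337  0.0055] z 0.2342
shift cm [ 0.05 -0.02 -0.01] spin -0.14 F [0.4  0.44 0.23] t 6.65 q [-0.04  0.45  1.92  0.    0.77 -2.03]
```

```bash
python3 -m jog '[{"x":0.06,"y":0,"z":0,"spin":0,"fingers":0.99},{"x":0.08,"y":0,"z":0,"spin":0,"fingers":0.99},{"x":0.08,"y":0,"z":0,"spin":0,"fingers":0.99}]'; python3 -m jog '[{"x":0,"y":-0.4,"z":0,"spin":0,"fingers":0.99},{"x":0,"y":-0.9,"z":0,"spin":0,"fingers":0.99},{"x":0,"y":-1.4,"z":0,"spin":0,"fingers":0.99},{"x":0,"y":-1.9,"z":0,"spin":0,"fingers":0.99},{"x":0,"y":-2.4,"z":0,"spin":0,"fingers":0.99}]'; python3 go.py -.0335 .0054 .2337; python3 loc.py
```

```text
time: 7.02
tool_pos: [0.4555, 0.0604, 0.234]
tool_rot: [-1.727, 1.569, 0.267]
contact_force: [-1.0, 2.4, 8.7]
opening: 0.001
time: 7.65
tool_pos: [0.4772, 0.0707, 0.234]
tool_rot: [-1.016, 1.569, 0.977]
contact_force: [-1.5, 4.5, 10.1]
opening: 0.001
R [[0.001, -0.912, -0.41], [0.001, -0.41, 0.912], [-1.0, -0.001, 0.001]]
bed-frame now [-0.0094  0.0059] z 0.234
shift cm [ 0.03  2.41 -0.05] spin -0.19 F [-1.45  4.52 10.1 ] t 7.65 q [-0.01  0.48  1.85  0.    0.8  -2.01]
near end x,y [-0.0147 -0.0315] score 35.077728271484375 px [337.  245.5]
```

```bash
python3 -m jog '[{"x":-0.8,"y":0,"z":0,"spin":0,"fingers":0.99},{"x":-0.8,"y":1.4,"z":0,"spin":0,"fingers":0.99},{"x":-0.8,"y":1.4,"z":0,"spin":0,"fingers":0.99},{"x":-0.1,"y":1.4,"z":0,"spin":0,"fingers":0.99},{"x":0,"y":1.4,"z":0,"spin":0,"fingers":0.99}]'; python3 -m jog '[{"x":0,"y":-0.4,"z":0,"spin":0,"fingers":0.99},{"x":0,"y":-1.0,"z":0,"spin":0,"fingers":0.99},{"x":0,"y":-1.6,"z":0,"spin":0,"fingers":0.99},{"x":0,"y":-2.2,"z":0,"spin":0,"fingers":0.99},{"x":0,"y":-2.8,"z":0,"spin":0,"fingers":0.99}]'; python3 go.py -.0335 .0054 .2337; python3 loc.py
```

```text
time: 8.32
tool_pos: [0.465, 0.0643, 0.2338]
tool_rot: [-1.829, 1.568, 0.164]
contact_force: [-1.6, 2.4, 16.0]
opening: 0.001
time: 8.95
tool_pos: [0.4903, 0.0764, 0.2339]
tool_rot: [-1.394, 1.569, 0.6]
contact_force: [-2.1, 4.1, 13.1]
opening: 0.0007
R [[0.002, -0.912, -0.41], [0.001, -0.41, 0.912], [-1.0, -0.002, 0.0]]
bed-frame now [0.005  0.0056] z 0.2339
shift cm [ 0.01  3.85 -0.03] spin -0.19 F [-2.05  4.06 13.15] t 8.95 q [-0.    0.5   1.82  0.    0.82 -2.  ]
near end x,y [-0.0011 -0.0311] score 35.492469787597656 px [342.8 243.3]
```

```bash
python3 -m jog '[{"x":-0.8,"y":0,"z":0,"spin":0,"fingers":0.99},{"x":-0.8,"y":1.4,"z":0,"spin":0,"fingers":0.99},{"x":-0.8,"y":1.4,"z":0,"spin":0,"fingers":0.99},{"x":-0.1,"y":1.4,"z":0,"spin":0,"fingers":0.99},{"x":-0.02,"y":1.4,"z":0,"spin":0,"fingers":0.99}]'; python3 -m jog '[{"x":0,"y":-0.4,"z":0,"spin":0,"fingers":0.99},{"x":0,"y":-1.0,"z":0,"spin":0,"fingers":0.99},{"x":0,"y":-1.6,"z":0,"spin":0,"fingers":0.99},{"x":0,"y":-2.2,"z":0,"spin":0,"fingers":0.99},{"x":0,"y":-2.7,"z":0,"spin":0,"fingers":0.99}]'; python3 go.py -.0335 .0054 .2337; python3 loc.py
```

```text
time: 9.62
tool_pos: [0.4777, 0.0701, 0.2338]
tool_rot: [-1.829, 1.568, 0.164]
contact_force: [-1.0, 1.0, 13.2]
opening: 0.0013
time: 10.25
tool_pos: [0.5022, 0.0817, 0.234]
tool_rot: [-1.371, 1.569, 0.622]
contact_force: [-2.3, 3.9, 10.8]
opening: 0.001
R [[0.002, -0.912, -0.41], [0.001, -0.41, 0.912], [-1.0, -0.002, 0.0]]
bed-frame now [0.018  0.0056] z 0.234
shift cm [ 0.02  5.15 -0.03] spin -0.19 F [-2.32  3.9  10.82] t 10.25 q [ 0.01  0.52  1.78  0.    0.84 -1.98]
near end x,y [ 0.0126 -0.0309] score 34.79814147949219 px [348.5 241.2]
```

```bash
python3 -m jog '[{"x":-6,"y":0,"z":0,"spin":0,"fingers":0.99},{"x":-11,"y":2,"z":2,"spin":0,"fingers":0.99},{"x":-12,"y":4,"z":8,"spin":0,"fingers":0.99},{"x":-12,"y":6,"z":14,"spin":0,"fingers":0.99},{"x":-12,"y":8,"z":20,"spin":0,"fingers":0.99}]'; python3 loc.py;python3 - <<'E'
from h import *
p=shot('top'); im=p['color']; a=cv2.resize(im[150:320,200:380,::-1],None,fx=3.3,fy=3.3,interpolation=2)
cv2.imwrite('pics/t4.png',a)
E
```

```text
time: 10.92
tool_pos: [0.3474, 0.2294, 0.3532]
tool_rot: [-1.299, 1.57, 0.694]
contact_force: [1.3, 1.1, -0.9]
opening: 0.0009
near end x,y [ 0.0082 -0.0298] score 35.146507263183594 px [346.3 241.6]
```

View pics/t4.png

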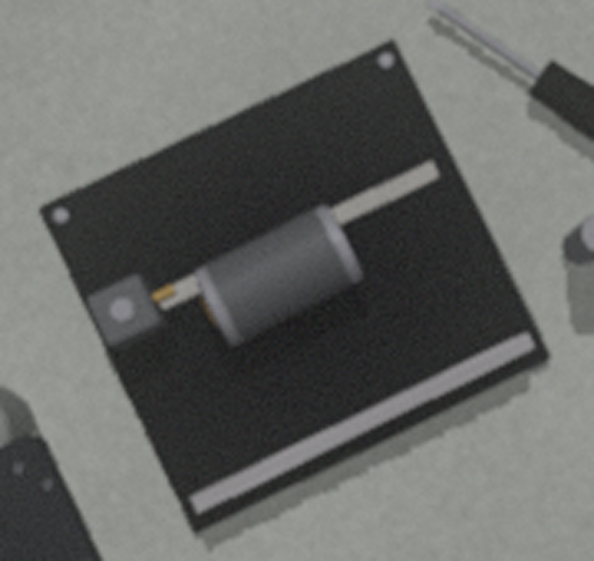

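```bash
python3 tl.py '[[196,270,0.033],[327,207,0.033],[236,346,0.033],[363,281,0.033]]'; python3 go.py .003 .0055 .245
```

```text
[0.0282 0.0455]
[ 0.0281 -0.0327]
[-0.0179  0.044 ]
[-0.0164 -0.0325]
centre [0.0055 0.0061] skew deg 0.52
R [[-0.0, -0.91, -0.415], [0.0, -0.415, 0.91], [-1.0, 0.0, 0.0]]
bed-frame now [-0.0621  0.2049] z 0.353
shift cm [ 10.8   -6.47 -19.96] spin 0.13 F [ 1.04 -0.56 -0.74] t 11.075 q [ 0.4   0.2   1.88  0.    1.06 -1.6 ]
```

```bash
python3 - <<'E'
from h import *
F=np.load('fr.npz'); o,a=F['o'],float(F['a']); Rz=np.array([[np.cos(a),-np.sin(a)],[np.sin(a),np.cos(a)]])
p=shot('side')
for c in [(705,397),(444,192)]: print(((plane(p,(240+c[0]/5.2,190+c[1]/5.2),.0106)[:2]-o)@Rz).round(4))
E
```

```text
[ 0.0253 -0.0983]
[0.0275 0.0669]
```

```bash
python3 -m jog '[{"x":0,"y":-1,"z":-6,"spin":0,"fingers":0.99},{"x":0,"y":-3.0,"z":-12,"spin":0,"fingers":0.99},{"x":1,"y":-5,"z":-17,"spin":0,"fingers":0.99},{"x":5,"y":-6.2,"z":-20,"spin":0,"fingers":0.99},{"x":10.0,"y":-6.2,"z":-20,"spin":0,"fingers":0.99}]'; python3 -m jog '[{"x":1.2,"y":0,"z":0,"spin":0.1,"fingers":0.99},{"x":1.7,"y":0,"z":0,"spin":0.1,"fingers":0.99},{"x":1.7,"y":0,"z":0,"spin":0.1,"fingers":0.99}]'; python3 go.py .0 .0055 .2337
```

```text
time: 11.75
tool_pos: [0.49, 0.0678, 0.2522]
tool_rot: [-2.114, 1.567, -0.126]
contact_force: [-0.2, 0.5, -0.7]
opening: 0.0008
time: 12.12
tool_pos: [0.4878, 0.0715, 0.2375]
tool_rot: [-1.99, 1.569, 0.002]
contact_force: [0.2, 1.5, -0.2]
opening: 0.0008
R [[0.002, -0.912, -0.409], [0.0, -0.409, 0.912], [-1.0, -0.002, -0.001]]
bed-frame now [0.0007 0.0022] z 0.2375
shift cm [0.38 0.07 0.33] spin -0.26 F [ 0.21  1.47 -0.22] t 12.125 q [-0.01  0.49  1.82  0.    0.82 -2.  ]
```

```bash
python3 -m jog '[{"x":0.2,"y":0,"z":0.3,"spin":0,"fingers":0.99},{"x":0.34,"y":0,"z":0.3,"spin":0,"fingers":0.99},{"x":0.37,"y":0,"z":0.3,"spin":0,"fingers":0.99}]'; python3 -m jog '[{"x":0,"y":-0.4,"z":0,"spin":0,"fingers":0.99},{"x":0,"y":-0.9,"z":0,"spin":0,"fingers":0.99},{"x":0,"y":-1.4,"z":0,"spin":0,"fingers":0.99},{"x":0,"y":-1.9,"z":0,"spin":0,"fingers":0.99},{"x":0,"y":-1.9,"z":0,"spin":0,"fingers":0.99}]'; python3 go.py -.0335 .0054 .2337; python3 loc.py
python3 -m jog '[{"x":-0.2,"y":0,"z":0,"spin":0,"fingers":0.99},{"x":-0.4,"y":0,"z":0,"spin":0,"fingers":0.99},{"x":-0.8,"y":0,"z":0,"spin":0,"fingers":0.99}]'; python3 loc.py
```

```text
time: 12.5
tool_pos: [0.4864, 0.0748, 0.234]
tool_rot: [-1.78, 1.568, 0.213]
contact_force: [-1.2, 2.8, 9.3]
opening: 0.0009
time: 13.12
tool_pos: [0.5037, 0.083, 0.234]
tool_rot: [-1.487, 1.568, 0.505]
contact_force: [-2.2, 4.5, 8.3]
opening: 0.0009
R [[0.002, -0.912, -0.409], [0.001, -0.409, 0.912], [-1.0, -0.003, 0.0]]
bed-frame now [0.0199 0.0061] z 0.234
shift cm [ 0.02  5.34 -0.09] spin -0.25 F [-2.18  4.45  8.3 ] t 13.125 q [ 0.01  0.52  1.78  0.    0.84 -1.98]
near end x,y [ 0.0179 -0.0304] score 34.9085693359375 px [350.6 240.3]
time: 13.55
tool_pos: [0.5033, 0.082, 0.2407]
tool_rot: [1.169, 1.571, -3.122]
contact_force: [0.6, -0.5, 0.7]
opening: 0.001
near end x,y [ 0.0176 -0.03  ] score 35.56988525390625 px [350.3 240.2]
```

```bash
python3 -m jog '[{"x":0,"y":1.0,"z":0,"spin":0,"fingers":0.99},{"x":0,"y":1.0,"z":0,"spin":0,"fingers":0.99},{"x":0.7,"y":1.0,"z":0,"spin":0,"fingers":0.99},{"x":0.8,"y":1.0,"z":0,"spin":0,"fingers":0.99},{"x":0.8,"y":1.0,"z":0,"spin":0,"fingers":0.99}]'; python3 loc.py;  python3 -m jog '[{"x":0,"y":-0.3,"z":0,"spin":0,"fingers":0.99},{"x":0,"y":-0.7,"z":0,"spin":0,"fingers":0.99},{"x":0,"y":-1.2,"z":0,"spin":0,"fingers":0.99},{"x":0,"y":-1.6,"z":0,"spin":0,"fingers":0.99},{"x":0,"y":-1.6,"z":0,"spin":0,"fingers":0.99}]'; python3 loc.py
python3 -m jog '[{"x":-0.2,"y":0,"z":0,"spin":0,"fingers":0.99},{"x":-0.4,"y":0,"z":0,"spin":0,"fingers":0.99},{"x":-0.8,"y":0,"z":0,"spin":0,"fingers":0.99}]'; python3 loc.py; python3 go.py .017 .0054 .234
```

```text
time: 14.22
tool_pos: [0.4952, 0.0782, 0.2339]
tool_rot: [-1.825, 1.567, 0.167]
contact_force: [-0.2, 1.9, 12.2]
opening: 0.0011
near end x,y [ 0.0182 -0.0301] score 35.10394287109375 px [350.6 240.2]
time: 14.9
tool_pos: [0.5097, 0.0851, 0.2339]
tool_rot: [-1.66, 1.567, 0.332]
contact_force: [-0.3, 3.1, 13.5]
opening: 0.0008
near end x,y [ 0.0264 -0.0295] score 33.31982421875 px [353.9 238.8]
time: 15.32
tool_pos: [0.5088, 0.0844, 0.2403]
tool_rot: [1.161, 1.57, -3.13]
contact_force: [0.1, -0.3, 0.1]
opening: 0.0009
near end x,y [ 0.0263 -0.029 ] score 33.96332550048828 px [353.6 238.7]
R [[0.0, -0.913, -0.409], [0.0, -0.409, 0.913], [-1.0, -0.0, 0.0]]
bed-frame now [0.0253 0.0052] z 0.2409
shift cm [0.69 0.83 0.01] spin -0.28 F [-0.18  0.26  0.5 ] t 15.375 q [ 0.02  0.52  1.76  0.    0.87 -1.98]
```

Now I retreat and check from the top.

```bash
python3 -m jog '[{"x":-5,"y":0,"z":0,"spin":0,"fingers":0.99},{"x":-11,"y":2,"z":2,"spin":0,"fingers":0.99},{"x":-11.5,"y":4,"z":8,"spin":0,"fingers":0.99},{"x":-11.5,"y":6,"z":14,"spin":0,"fingers":0.99},{"x":-11.5,"y":8,"z":20,"spin":0,"fingers":0.99}]'; python3 loc.py;python3 - <<'E'
from h import *
p=shot('top'); im=p['color']; a=cv2.resize(im[150:320,200:380,::-1],None,fx=3.3,fy=3.3,interpolation=2)
cv2.imwrite('pics/t5.png',a)
E
```

```text
time: 16.0
tool_pos: [0.3555, 0.232, 0.356]
tool_rot: [-1.432, 1.57, 0.559]
contact_force: [0.2, 1.1, -0.9]
opening: 0.0012
near end x,y [ 0.0263 -0.0291] score 32.96501922607422 px [353.7 238.7]
```

View pics/t5.png

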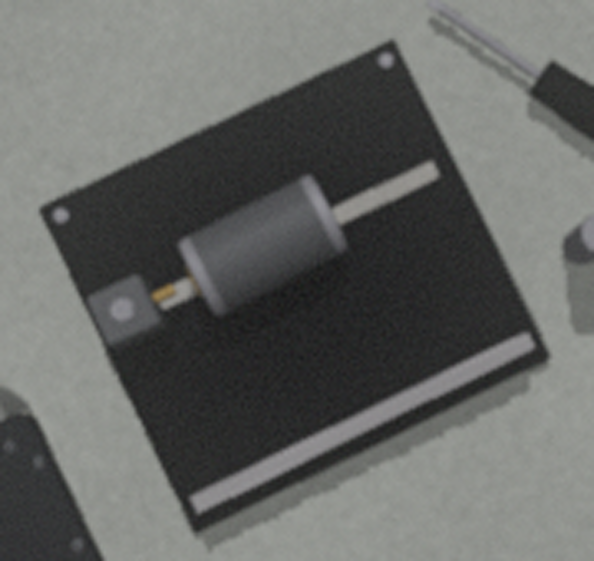

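```bash
python3 tl.py '[[180,240,0.033],[312,176,0.033],[219,315,0.033],[347,248,0.033],[435,170,0.0106],[174,295,0.0106],[157,296,0.033],[196,283,0.033],[122,310,0.05]]'
python3 - <<'E'
from h import *
for _ in range(1):
  p=shot('top')
  for t,z in [('dispenser',.06),('small_cell',.035),('driver',.01)]:
    for d in robot.look_for(t,p)[:1]: print(t,np.round(d['xy']))
E
```

```text
[0.0466 0.0462]
[ 0.0468 -0.0328]
[0.001 0.045]
[ 0.0034 -0.0326]
[ 0.0231 -0.0971]
[0.0237 0.0633]
[0.0248 0.0703]
[0.0219 0.0486]
[0.0242 0.0888]
centre [0.0245 0.0065] skew deg 0.95
dispenser [184. 279.]
small_cell [381. 224.]
driver [379. 188.]
```

```bash
python3 - <<'E'
from h import *
p=shot('side')
for t in ['dispenser','small_cell','driver']: print(t,[np.round(d['xy']) for d in robot.look_for(t,p)[:1]])
print(robot.observe()['time'],robot.hand_in())
E
```

```text
dispenser [array([285., 191.])]
small_cell [array([362., 285.])]
driver [array([406., 295.])]
the job is handed in; nothing more can be done
16.55 None
```

The cell now rests on the white tape line, lying along it with its brass button facing the probe pin, and I handed the job in at 16.6 s. I never pinched or lifted it.

- **How it moved:** My first push, on the cell's upper back edge, jammed at about 33 N upward and rolled it some 25 mm off the rail. After that I used five short strokes with the closed fingertip on the top of the cell, pressing with about 8–16 N.
- **Distance from the line:** In the last top picture the cell's centre is about 1 mm from the tape's midline. The side camera reads about 3 mm past it, but it reads the tape itself 2–4 mm too far as well, so the two agree to about 1 mm.
- **Angle and end gap:** The cell is turned about 1° at most from the tape. It sits about 5 mm nearer the pin than the middle of its place, as it did at the start, and is still clear of the pin.
- **Other objects:** From the side camera the bottle, small cell and screwdriver are within 2 pixels of where they started. From the top the bottle reads about 5 pixels off, probably because the gripper partly covers it there.
- **At hand-in:** The gripper was clear of everything.

One lift of the finger partway through was too quick and rolled the cell back about 4 mm. Later lifts off the cell were slower, and it stayed put.

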